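Test the breaker, then hold the grinder lid at pulse

TASK

Before running the stain grinder, prove its earth-leakage breaker: press the yellow test button so that the black lever drops, then lift the lever back up until it latches. Then set the blue lid into the grinder's collar, twist it clockwise through half of its travel, onto the yellow pulse mark and short of the lock click, and finish while still gripping it there against its spring. Leave the mug on the turntable, the modeling tool, the rolling pin stub and the scraper alone.

Things in the scene. Friction and masses are not known exactly. Their poses are not given: they have to be found in the camera images.
- supply_box: grey bench supply box, fixed, 150 mm deep (x), 140 mm wide (y), 35 mm high in front, 90 mm at the back. Origin: centre of its underside; x points to its back. Its front slopes up 25 degrees towards +x and carries a white breaker front (88 mm along the slope, 96 mm wide) whose surface centre is at x -18, y 0, z 66 mm; lever and button side by side on it, 44 mm apart
- button_top (a point): centre of the top of the yellow round test button (14 mm across, standing 9 mm out of the breaker's front, at y = +26 mm of the box). It pushes in square to the slope, 6 mm at most, against 2 to 5 N; the breaker trips at 2 to 3 mm. Nothing else trips it
- test_button (a joint): how far the button is pressed (m): 0 = out, 0.006 = fully in. It springs out when let go, and dips for a moment as the lever is latched again
- breaker_lever (a joint): lever angle (rad): 0 = up, on (latched, it rests within 0.08), 1.33 = dropped, off. Square to the face at 0.66: on, it leans 38 degrees up the slope towards the box's back; off, 38 degrees down towards its front. A spring pulls it down; lifting takes up to about 7 N at its tip, most near the top, where it must go fully home to latch
- lever_tip (a point): middle of the outer end of the smooth black lever (16 mm wide along the box's y, 7 mm thick, green end), 29 mm from its pivot; moves with the lever. Dropped, it can be pushed up the slope from its front side with a fingertip 5 to 15 mm off the face
- lever_pivot (a point): the lever's pivot, 4 mm under the breaker's front at y = -18 mm of the box; the hinge runs along the box's y. The lever swings in the plane of the box's x and z
- grinder: stain grinder, fixed: grey motor body 132 mm across, black collar 116 mm across, 115 mm high. Origin: centre of its underside; z up; its x axis runs through the collar's two slots, at +x and -x. Marks on the rim, both sides: white at the slots, yellow (pulse) 32 degrees clockwise seen from above, red (lock) 64 degrees clockwise
- socket (a point): centre of the mouth of the grinder's collar, at the rim (115 mm above the counter). The mouth is 76 mm across; two slots, 18 mm wide, reach out to 88 mm across. The 7 mm lip between them holds the lid's pins down once it is turned
- lid: blue lid, loose, 120 g, upright on the counter. Origin: centre of its underside. From below: plug 72 mm across, 0 to 16 mm, with two pins out to 84 mm across at +x and -x (12 mm wide, 0 to 7 mm); flange 100 mm across, 16 to 22 mm; grip bar 66 mm along x, 16 mm wide, 22 to 52 mm. White lines mark the pins. Half a turn changes nothing. Seated, flange on the rim, its origin is 16 mm below the socket
- pulse_ring (a joint): spring ring in the collar that the lid's pins push round (rad, clockwise). 0 at rest; moves with the lid once that has turned 0.12 rad from straight in. Half way (lid at 0.56 rad, yellow mark) it reads 0.44 and pushes back with 0.08 N m; let go, the lid springs back. From 0.62 the lock's rollers are felt, near 0.95 the lid clicks into lock
- turntable: small aluminium turntable, 150 mm across, 44 mm high, fixed; origin: centre of its underside
- mug: bisque mug, 80 mm across, 92 mm high, standing loose on the turntable; origin: centre of its underside. Leave alone
- modeling_tool: yellow plastic modeling tool, 160 mm long (x), 10 mm high, loose; origin: under its middle. Leave alone
- rolling_pin: wooden rolling pin stub, 48 mm across, 136 mm high, standing on its cut end, loose; origin: centre of its underside. Leave alone
- scraper: steel scraper with a wooden grip, 95 mm by 114 mm, 16 mm high, lying loose; origin: underneath, near its middle. Leave alone
There are look-alikes about, which are no part of the job. Several things have the shape of the lid; the one meant has the colours described above. What is shaped like the supply_box but purple is not meant.

How it is judged:
On the way, in this order (a step that is already met when the one before it is completed fails the run):
1. the test button has tripped the breaker: its lever has dropped (value of joint breaker_lever above 1.2 rad), for 0.1 s.
2. the lever has been lifted back and is up, with the button out (value of joint breaker_lever below 0.12 rad and value of joint test_button below 0.0015 m), for 0.2 s.
3. the lid sits in the grinder's collar, flange on the rim (horizontal distance between lid and socket below 0.005 m and z of lid in the frame of socket below -0.0135 m and angle between lid's own z axis and vertical below 0.08 rad), for 0.1 s.
At the end, for the whole second after the job is handed in: Lid seated (within 5 mm of centre, flange on the rim within 2.5 mm, level) and held still by the gripper (over 5 N) half way: spring ring at 0.28 to 0.62 rad (lid turned about 23 to 42 degrees, mark at 32). Lever up. Mug within 20 mm, tools within 30 mm of where they were (all of step 3 and value of joint pulse_ring between 0.28 and 0.62 rad and angle between the x axis of lid and the x axis of grinder, either way round between 0.38 and 0.78 rad and angular speed of lid below 0.3 rad/s and contact force between the fingers and lid above 5 N and value of joint breaker_lever below 0.12 rad and distance of mug from where it was at the start of the episode below 0.02 m and distance of each of modeling_tool, rolling_pin, scraper from where it was at the start of the episode below 0.03 m); the arm keeps its last pose, push and grip.
It fails at once if the lid is driven on into the lock (value of joint pulse_ring above 0.85 rad).
It fails at once if the mug is pushed, tipped or lifted off the turntable (distance of mug from where it was at the start of the episode above 0.03 m or angle between mug's own z axis and vertical above 0.35 rad).
It fails at once if the rolling pin stub is knocked over (angle between rolling_pin's own z axis and vertical above 0.6 rad).
It also fails if it takes over 61 s, if anything falls off the work surface, if the arm or the gripper's body presses on something with over 40 N, if the wrist force passes 120 N, or if a joint passes its speed limit or range.

ROBOT

A 6-joint arm with a two-finger parallel gripper is mounted at the origin on the work surface. World frame = base frame: x ahead of the robot, y to its left, z up, the work surface at z = 0. Lengths are in m, angles in rad, forces in N, time in s.
With the tool pointing down it reaches from about 0.35 to 0.875 m from the base axis. Payload 4.2 kg.
Tool frame: the origin (TCP) lies between the finger pads; the fingertips stand 14 mm ahead of it and the grasp point (between the pads) lies 5 mm behind it; z points along the fingers, x is the direction in which the jaws open and shut, and the axes are right-handed (so a half turn about z gives the same grasp; the last joint's range is limited). The gripper opens to 85 mm and grips with 20 to 120 N. Pads are 22 mm wide; open, the fingers measure 114 mm over their backs; the gripper's body (76 mm by 85 mm) begins 54 mm behind the grasp point. The pads swing forward as they close: fully open they stand 13 mm farther back than shut.
Start: joints at [0.259, 0.385, 0.008, 0, -1.194, -0.259], TCP at [0.625, 0, 0.205] pointing down, gripper open.
Joint ranges: [-3.14, 3.14], [-1.21, 2.06], [-1.07, 1.41], [-3.16, 2.05], [-2.99, -0.16], [-3.1, 3.1]. Speed limits (rad/s): [2.79, 2.79, 3.14, 3.14, 3.14, 3.14].

INTERFACE

Orientations are given as a rotation vector (axis times angle).
In Python, from plant import * gives the robot as it stands. The module is installed in compiled form; this text tells all that it offers.
- The arm moves only by the tool move_arm, never from a script. Its argument "steps" is a list of rows, each an object with "delta_pos": the shift along the tool's x, y, z in mm, a list of three; "spin": the turn about the tool's z in degrees. A call has 1 to 8 rows; each row is the pose to reach, as a shift and turn from the pose commanded when the call began, along the tool's axes at that moment; what a row does not reach only later rows make up. A row lasts 1/12 s, in which the tool goes at most 41.7 mm and 7.16 degrees, less where a joint would pass 70% of its speed; a pose out of reach is approached as far as the arm can. A call with a gripper value outside its range is refused whole. "grip" is the closure, from 0 (fully open) to 1 (shut), set as the call begins (left out, the last holds). The fingers move at their own pace and stop on an object; "squeeze" is the grip in N (left out, the last holds). Time passes only in rows, so rows that repeat a pose let the fingers close. It gives the time, the measured TCP pose, the force and the opening at its end, in the units of the state.
- get_obs(): the state, without advancing time (a new reading comes with each control period).
- camera(name): name is "scene" or "side" or "wrist"; returns the picture (400x640x3 uint8, red, green, blue); there is no depth.
- calibration(name): a dict with "fx", "fy", "cx", "cy" (pixels), "dist" ([k1, k2, p1, p2, k3] as OpenCV has them; the pictures are not rectified), "xyz" and "orientation" of the camera in the world; the wrist camera has in their place "tool_from_camera" (4x4, takes a point from camera to tool coordinates, whose origin is the TCP and whose axes are the tool frame's). Camera axes: x right, y up, looking along -z (the intrinsics and any distortion apply to the point x, -y, -z); pixel columns grow to the right and rows downward; lengths in m; the calibration is good to about 2 mm. A picture is of the moment at which its call begins: read the wrist's pose just before it. calibration takes no time and is no camera call.
- close_job(): hands the job in, once; it reports no verdict.
The state is a dict: "time": time; "q": joint angles; "qvel": joint speeds; "effort": joint torques, N m; "position": TCP position; "orientation": TCP orientation; "force": force on the tool from outside, world axes, zero at the start; "moment": the same for the moment, N m; "gripper_width": finger opening in m.
Only numpy, scipy, OpenCV 4.12 (cv2) and the standard library are available. Lean on these libraries where they do the work, as an engineer would, in place of code of your own. Each camera call takes 0.05 s, during which the arm holds its last target. There are 200 camera calls.

## Working session

There is one attempt and no reset: what is moved stays moved. The work goes in short steps, Python scripts to look and compute and a tool call to move; the robot and the scene stay as the last step left them, time stands still between calls to the robot, and variables do not carry over. Pictures are saved under pics/ and viewed, about 8 in all and at most 12, crops included, and the job is handed in when it is done.

Besides the shell and the picture viewer there is one more tool, called in YAML: its name, and indented under it one key for each argument. move_arm: Moves the arm, as the interface text tells. Its arguments: {"type":"object","properties":{"steps":{"type":"array"},"grip":{"type":"number"},"squeeze":{"type":"number"}},"required":["steps"]}

```bash
mkdir -p pics
cat > h.py <<'E'
from plant import *
import numpy as np, cv2
from scipy.spatial.transform import Rotation as R
def cam(name):
    c=calibration(name); K=np.array([[c['fx'],0,c['cx']],[0,c['fy'],c['cy']],[0,0,1.]]); d=np.array(c['dist'],float)
    if 'tool_from_camera' in c:
        o=get_obs(); T=np.eye(4);T[:3,:3]=R.from_rotvec(o['orientation']).as_matrix();T[:3,3]=o['position']
        T=T@np.array(c['tool_from_camera']); return K,d,T[:3,:3],T[:3,3]
    o=np.array(c['orientation'],float)
    M=R.from_rotvec(o).as_matrix() if o.shape==(3,) else (R.from_quat(o).as_matrix() if o.shape==(4,) else o)
    return K,d,M,np.array(c['xyz'])
def ray(C,uv):
    K,d,M,p=C; n=cv2.undistortPoints(np.array(uv,float).reshape(-1,1,2),K,d).reshape(-1,2)
    v=np.c_[n[:,0],-n[:,1],-np.ones(len(n))]@M.T
    return p,v
def onz(C,uv,z):
    p,v=ray(C,uv); return p+v*((z-p[2])/v[:,2])[:,None]
def proj(C,P):
    K,d,M,p=C; q=(np.array(P,float).reshape(-1,3)-p)@M; q=q*[1,-1,-1]
    return cv2.projectPoints(q,np.zeros(3),np.zeros(3),K,d)[0].reshape(-1,2)
def snap(name,fn):
    im=camera(name)[:,:,::-1].copy(); cv2.imwrite('pics/'+fn,im); return im
E
python3 - <<'E'
from h import *
for n in('scene','side','wrist'):
    print(n,calibration(n)); snap(n,n+'0.png')
print(get_obs())
a=[cv2.imread(f'pics/{n}0.png') for n in('scene','side')]
cv2.imwrite('pics/a.png',np.vstack([cv2.resize(x,(480,300),interpolation=cv2.INTER_AREA) for x in a]))
E
```

```text
scene {'fx': 508.4126693204698, 'fy': 508.4126693204698, 'cx': 320.9796431237466, 'cy': 208.16076905954966, 'dist': array([0.02106021, 0.        , 0.        , 0.        , 0.        ]), 'xyz': array([ 1.61375654, -0.01104923,  1.02447706]), 'orientation': array([0.66153121, 0.63031168, 1.37608535])}
side {'fx': 435.0377806474977, 'fy': 435.0377806474977, 'cx': 316.09887602231487, 'cy': 198.38031895709335, 'dist': array([0.00206111, 0.        , 0.        , 0.        , 0.        ]), 'xyz': array([ 0.39376549, -0.69899086,  0.95120809]), 'orientation': array([ 0.73437748, -0.08857808, -0.18193769])}
wrist {'fx': 305.78268261137254, 'fy': 305.78268261137254, 'cx': 321.42577516140585, 'cy': 202.51038421466677, 'dist': array([-0.02837399,  0.        ,  0.        ,  0.        ,  0.        ]), 'tool_from_camera': array([[ 9.99999211e-01,  1.41400476e-04,  1.24843919e-03,
         8.63704972e-04],
       [ 5.22699586e-04, -9.50397193e-01, -3.11038425e-01,
        -8.02734481e-02],
       [ 1.14253212e-03,  3.11038832e-01, -9.50396517e-01,
        -1.68391308e-01],
       [ 0.00000000e+00,  0.00000000e+00,  0.00000000e+00,
         1.00000000e+00]])}
{'time': 0.15, 'q': array([ 2.58614206e-01,  3.85363012e-01,  6.93952588e-03, -3.18349291e-04,
       -1.19398238e+00, -2.58620893e-01]), 'qvel': array([ 0.0007161 , -0.00322433,  0.00334353,  0.00322217,  0.00123879,
        0.00026479]), 'effort': array([-6.03353892e-04, -3.92678475e+01,  1.88581592e+01,  4.18858320e+00,
       -3.39302780e-03,  5.70479813e-06]), 'position': array([6.24525722e-01, 1.31226245e-05, 2.04588024e-01]), 'orientation': array([-1.94778831e-04, -3.13996095e+00,  1.97113939e-04]), 'force': array([-0.56289806,  1.10904276,  0.29122319]), 'moment': array([-0.01521183, -0.0241611 ,  0.02769849]), 'gripper_width': 0.0856994988838522}
```

View pics/scene0.png

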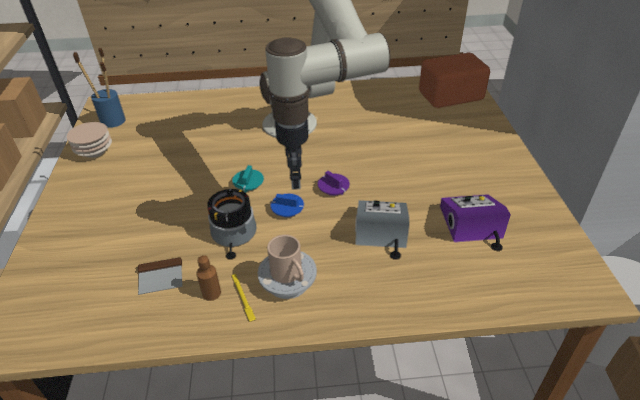

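View pics/side0.png

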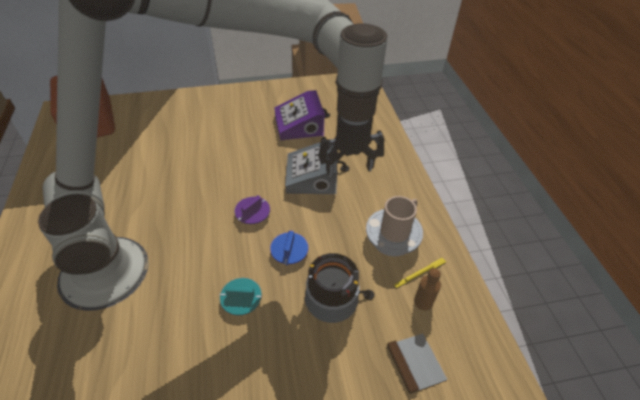

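Candidates in the scene picture: lids are blue (287,205), teal (248,180) and purple (334,184), and I want the blue one. Boxes are grey (382,222) and purple (474,217), and I want the grey one. The grinder is at (231,217), the mug at (285,258), and the pin is the brown one at (208,280). Next I'll get coarse positions from the two views and check my choices in a crop.

Run:
```python
from h import *
S,D=cam('scene'),cam('side')
def tri(a,b):
    p1,v1=ray(S,a);p2,v2=ray(D,b);A=np.c_[v1[0],-v2[0]];t=np.linalg.lstsq(A,p2-p1,rcond=None)[0]
    x,y=p1+v1[0]*t[0],p2+v2[0]*t[1]; return (x+y)/2,np.linalg.norm(x-y)
for n,C in(('scene',S),('side',D)):
    im=cv2.imread(f'pics/{n}0.png');h=cv2.cvtColor(im,cv2.COLOR_BGR2HSV)
    for nm,lo,hi in(('blue',(105,140,80),(120,255,255)),('yellow',(24,150,120),(34,255,255)),('green',(45,80,50),(80,255,255)),):
        m=cv2.inRange(h,lo,hi);k,_,st,ce=cv2.connectedComponentsWithStats(m)
        print(n,nm,[(ce[i].round(1).tolist(),st[i].tolist()[2:],onz(C,ce[i],.02)[0].round(3).tolist()) for i in range(1,k) if st[i,4]>(3 if nm!='blue' else 100)])
print('grinder mouth',tri((231,200),(333,270)),onz(S,(231,200),.115),onz(D,(333,270),.115))
print('mug',onz(S,(285,246),.136),onz(D,(400,208),.136))
a=cv2.resize(cv2.imread('pics/scene0.png')[150:270,190:420],None,fx=3.4,fy=3.4,interpolation=cv2.INTER_CUBIC)
cv2.imwrite('pics/b.png',a)
```

```text
scene blue [([286.6, 204.7], [32, 23, 564], [0.474, -0.028, 0.02])]
scene yellow [([481.8, 197.9], [4, 3, 10], [0.511, 0.554, 0.02]), ([391.8, 204.9], [4, 3, 10], [0.511, 0.282, 0.02]), ([243.8, 299.7], [24, 48, 250], [0.816, -0.148, 0.02])]
scene green []
side blue [([289.1, 247.2], [35, 31, 722], [0.471, -0.028, 0.02])]
side yellow [([421.2, 271.4], [50, 29, 232], [0.787, -0.163, 0.02])]
side green []
grinder mouth (array([ 0.5501419 , -0.17739316,  0.11789549]), np.float64(0.002633304096512119)) [[ 0.54550292 -0.17698186  0.115     ]] [[ 0.55120056 -0.17695398  0.115     ]]
mug [[ 0.75611831 -0.03632408  0.136     ]] [[ 0.75196298 -0.04356119  0.136     ]]
```

View pics/b.png

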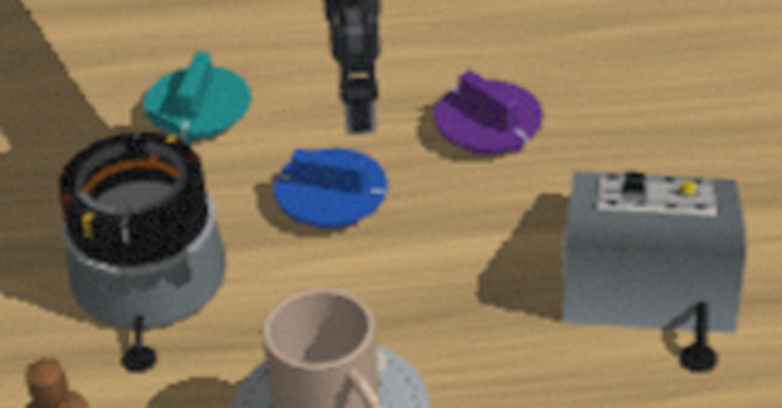

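View pics/wrist0.png

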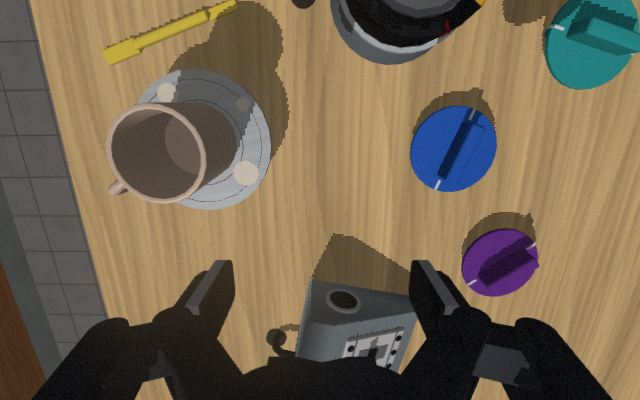

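The crop confirms it: the blue lid with white pin lines and the grey box with a black lever and yellow button. The wrist view shows the lid marks at (473,115) and (439,184). I'll measure the lid from that picture and move the wrist camera over the box.

Run:
```python
from h import *
S=cam('scene');W=cam('wrist')
print('button',onz(S,(391.8,204.9),.074))
im=cv2.imread('pics/wrist0.png');h=cv2.cvtColor(im,cv2.COLOR_BGR2HSV)
m=cv2.inRange(h,(105,120,50),(125,255,255));ct=max(cv2.findContours(m,0,1)[0],key=cv2.contourArea)
e=cv2.fitEllipse(cv2.convexHull(ct));print(e,onz(W,e[0],.022))
P=onz(W,[(473,115),(439,184)],.022);print(P,P.mean(0),np.degrees(np.arctan2(*(P[0]-P[1])[[1,0]])))
```

```text
button [[0.57047735 0.26625304 0.074     ]]
((453.0295715332031, 148.2375946044922), (80.4227523803711, 90.92945098876953), 45.71986770629883) [[ 0.47264957 -0.03087522  0.022     ]]
[[ 0.45487473 -0.06787357  0.022     ]
 [ 0.4839552   0.01152727  0.022     ]] [ 0.46941497 -0.02817315  0.022     ] -110.11520226182033
```

move_arm:
  steps:
    - {"delta_pos": [40, 40, -20], "spin": 0}
    - {"delta_pos": [80, 80, -20], "spin": 0}
    - {"delta_pos": [100, 120, -20], "spin": 0}
    - {"delta_pos": [120, 160, -20], "spin": 0}
    - {"delta_pos": [140, 200, -20], "spin": 0}
    - {"delta_pos": [140, 240, -20], "spin": 0}
    - {"delta_pos": [140, 340, -20], "spin": 0}
    - {"delta_pos": [140, 340, -20], "spin": 0}
  grip: 1

```text
time: 0.82
position: [0.4872, 0.2897, 0.2259]
orientation: [-0.001, 3.141, 0.001]
force: [0.5, -1.0, 0.6]
gripper_width: 0.0001
```

move_arm:
  steps:
    - {"delta_pos": [-40, 40, 0], "spin": 0}
    - {"delta_pos": [-80, 60, 0], "spin": 0}
    - {"delta_pos": [-80, 60, 0], "spin": 0}
    - {"delta_pos": [-80, 60, 0], "spin": 0}
    - {"delta_pos": [-80, 60, 0], "spin": 0}

```text
time: 1.23
position: [0.5684, 0.3481, 0.2235]
orientation: [-0.0, -3.139, 0.003]
force: [-0.8, -0.7, 0.1]
gripper_width: -0.0001
```

Run:
```python
from h import *
print(get_obs()['position'],get_obs()['qvel'].round(3)); im=snap('wrist','w1.png')
cv2.imwrite('pics/w1c.png',cv2.resize(im[100:360,180:460],None,fx=2.2,fy=2.2,interpolation=cv2.INTER_CUBIC))
```

```text
[0.56836871 0.3481411  0.22350061] [-0.001 -0.047 -0.037  0.001 -0.001 -0.001]
```

View pics/w1c.png

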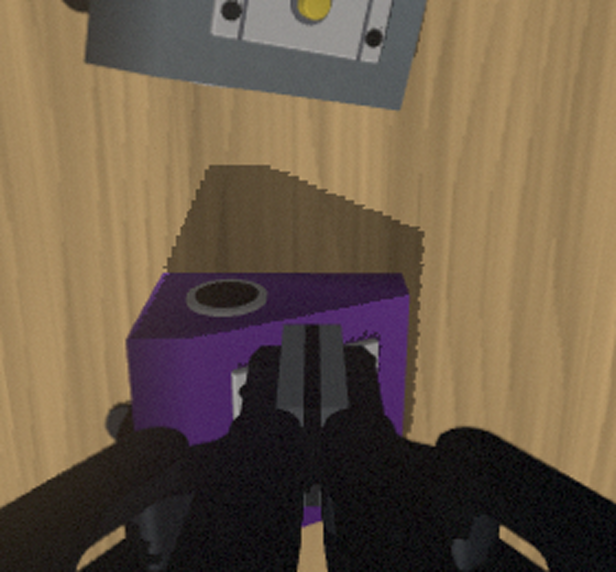

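Run:
```python
from h import *
im=cv2.imread('pics/w1.png');h=cv2.cvtColor(im,cv2.COLOR_BGR2HSV)
cv2.imwrite('pics/w1d.png',cv2.resize(im[0:160,200:400],None,fx=3.7,fy=3.7,interpolation=cv2.INTER_CUBIC))
m=cv2.inRange(h,(22,140,100),(34,255,255));k,_,st,ce=cv2.connectedComponentsWithStats(m)
W=cam('wrist')
print([(ce[i].round(1),st[i],onz(W,ce[i],.072)[0].round(4)) for i in range(1,k) if st[i,4]>8])
S=cam('scene'); i=max(range(1,k),key=lambda i:st[i,4])
p1,v1=ray(S,(391.8,204.9));p2,v2=ray(W,ce[i]);t=np.linalg.lstsq(np.c_[v1[0],-v2[0]],p2-p1,rcond=None)[0]
print(p1+v1[0]*t[0],p2+v2[0]*t[1])
```

```text
[(array([322.6, 101.3]), array([316,  95,  14,  14, 156], dtype=int32), array([0.566 , 0.2659, 0.072 ]))]
[0.56640548 0.26733533 0.07029033] [0.56600226 0.26585169 0.07030007]
```

View pics/w1d.png

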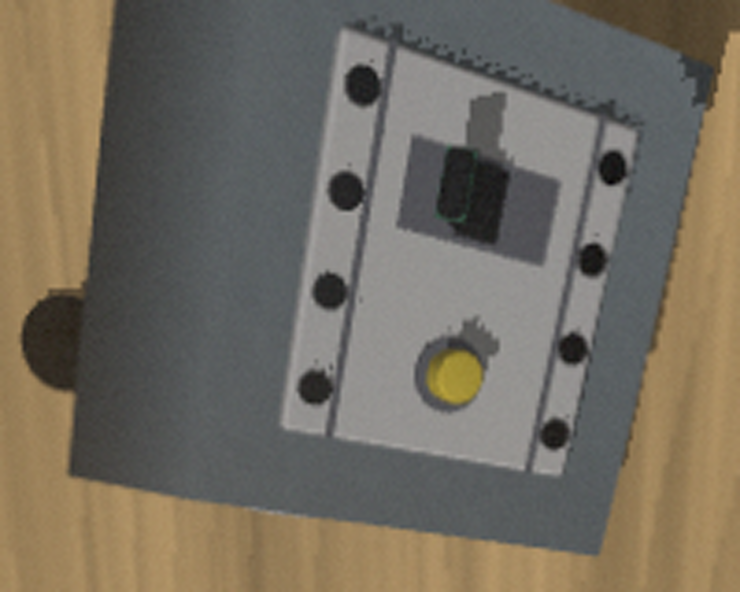

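The panel corners in the crop are (345,28), (282,428), (637,130) and (560,475). The button is at (455,377) and the lever, which is up, at (470,195). I'll work out the box pose.

```bash
cat > b.py <<'E'
from h import *
W=cam('wrist'); # w1 pose assumed
E
python3 - <<'E'
from h import *
W=cam('wrist')
f=lambda c:(np.array(c,float)/3.7+[200,0]-.37)
hi=onz(W,f([(342,28),(282,428)]),.0846);lo=onz(W,f([(638,128),(561,475)]),.0474)
print(hi,lo)
for e in(hi,lo):
    d=e[1]-e[0];print(np.linalg.norm(d),np.degrees(np.arctan2(-d[0],d[1])))
c=(hi.mean(0)+lo.mean(0))/2
d=hi.mean(0)-lo.mean(0);print('cen',c,'len',np.linalg.norm(d),np.degrees(np.arctan2(d[1],d[0])))
E
```

```text
[[0.59313621 0.18594857 0.0846    ]
 [0.6115083  0.27880096 0.0846    ]] [[0.51567068 0.20043893 0.0474    ]
 [0.53428365 0.29378627 0.0474    ]]
0.09465252327695162 -11.192169710408848
0.0951849098497046 -11.276581546559912
cen [0.56364971 0.23974368 0.066     ] len 0.08708218419692561 -10.788183493144727
```

move_arm:
  steps:
    - {"delta_pos": [3, -30, 0], "spin": 5.5}
    - {"delta_pos": [3, -65, 10], "spin": 11.1}
    - {"delta_pos": [3, -82, 45], "spin": 11.1}
    - {"delta_pos": [3, -82, 80], "spin": 11.1}
    - {"delta_pos": [3, -82, 110], "spin": 11.1}
    - {"delta_pos": [3, -82, 122], "spin": 11.1}
    - {"delta_pos": [3, -82, 122], "spin": 11.1}
    - {"delta_pos": [3, -82, 122], "spin": 11.1}

```text
time: 1.95
position: [0.565, 0.2654, 0.104]
orientation: [0.304, 3.127, -0.001]
force: [-0.6, 1.0, 0.9]
gripper_width: -0.0002
```

Run:
```python
from h import *
o=get_obs();M=R.from_rotvec(o['orientation']).as_matrix();print(o['time'],o['position'],M.round(3),o['qvel'].round(3))
print('tool delta to button +3 above',(M.T@(np.array([.565,.266,.094])-o['position'])*1000).round(1))
im=snap('wrist','w2.png');cv2.imwrite('pics/w2c.png',im[150:360,180:460])
```

```text
1.95 [0.56496977 0.26536573 0.10396744] [[-0.981  0.192  0.   ]
 [ 0.192  0.981 -0.   ]
 [-0.    -0.    -1.   ]] [ 0.003 -0.022  0.048  0.009 -0.    -0.   ]
tool delta to button +3 above [ 0.1  0.6 10. ]
```

move_arm:
  steps:
    - {"delta_pos": [0, 0.5, 9]}
    - {"delta_pos": [-1.2, 0.5, 11.5]}
    - {"delta_pos": [-2.4, 0.5, 14]}
    - {"delta_pos": [-3.6, 0.5, 16.7]}
    - {"delta_pos": [-3.6, 0.5, 16.7]}

```text
validation failed for argument at $.st...
```

Rows need "spin".

move_arm:
  steps:
    - {"delta_pos": [0, 0.5, 9], "spin": 0}
    - {"delta_pos": [-1.2, 0.5, 11.5], "spin": 0}
    - {"delta_pos": [-2.4, 0.5, 14], "spin": 0}
    - {"delta_pos": [-3.6, 0.5, 16.7], "spin": 0}
    - {"delta_pos": [-3.6, 0.5, 16.7], "spin": 0}

```text
time: 2.42
position: [0.569, 0.2657, 0.0862]
orientation: [-0.304, -3.126, 0.001]
force: [-0.2, -0.3, 1.0]
gripper_width: 0.0
```

Run:
```python
from h import *
print(get_obs()['force'])
w=snap('wrist','w3.png');s=snap('scene','s3.png')
a=cv2.resize(w[120:330,200:450],(600,504),interpolation=cv2.INTER_CUBIC)
b=cv2.resize(s[180:260,340:420],(200,200),interpolation=cv2.INTER_CUBIC)
c=np.zeros((504,800,3),np.uint8);c[:,:600]=a;c[:200,600:]=b;cv2.imwrite('pics/c3.png',c);print(get_obs()['force'])
```

```text
[-0.18484623 -0.289403    0.96112649]
[-0.40328753 -0.58742452 -0.07530229]
```

View pics/c3.png

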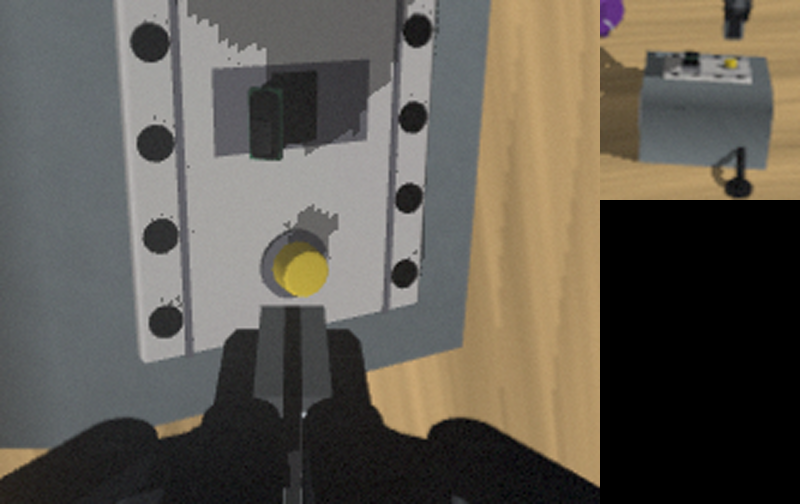

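Run:
```python
from h import *
W=cam('wrist');S=cam('scene');o=get_obs();print(o['position'])
M=R.from_rotvec(o['orientation']).as_matrix()
tip=o['position']+M@[0,0,.014]
print('tip in wrist',proj(W,tip),'tip+-11y',proj(W,[o['position']+M@[0,y,.014] for y in(-.011,.011)]),'scene',proj(S,tip))
print('button pred wrist',proj(W,[.565,.266,.074]),'scene',proj(S,[.565,.266,.074]))
```

```text
[0.569133   0.26577961 0.08658183]
tip in wrist [[320.62017392 232.81913545]] tip+-11y [[320.59684461 216.96209723]
 [320.64281575 248.12496772]] scene [[391.50138473 204.97396764]]
button pred wrist [[326.97480073 232.88641509]] scene [[391.32924237 203.61902813]]
```

Run:
```python
from h import *
W=cam('wrist');S=cam('scene');o=get_obs();M=R.from_rotvec(o['orientation']).as_matrix()
for z in(.014,.005,0,-.005,-.01,-.02,-.03):
    P=[o['position']+M@[0,y,z] for y in(-.011,0,.011)]
    print(z,proj(W,P).round(0).tolist(),proj(S,P[1]).round(0))
im=cv2.imread('pics/s3.png');cv2.imwrite('pics/s3c.png',cv2.resize(im[150:230,350:430],(480,480),interpolation=cv2.INTER_NEAREST))
```

```text
0.014 [[321.0, 217.0], [321.0, 233.0], [321.0, 248.0]] [[392. 205.]]
0.005 [[321.0, 222.0], [321.0, 239.0], [321.0, 255.0]] [[392. 203.]]
0 [[321.0, 225.0], [321.0, 242.0], [321.0, 258.0]] [[392. 201.]]
-0.005 [[320.0, 229.0], [321.0, 246.0], [321.0, 262.0]] [[392. 200.]]
-0.01 [[320.0, 232.0], [320.0, 250.0], [320.0, 267.0]] [[392. 199.]]
-0.02 [[320.0, 240.0], [320.0, 258.0], [320.0, 276.0]] [[392. 196.]]
-0.03 [[320.0, 248.0], [320.0, 268.0], [320.0, 286.0]] [[393. 193.]]
```

View pics/s3c.png

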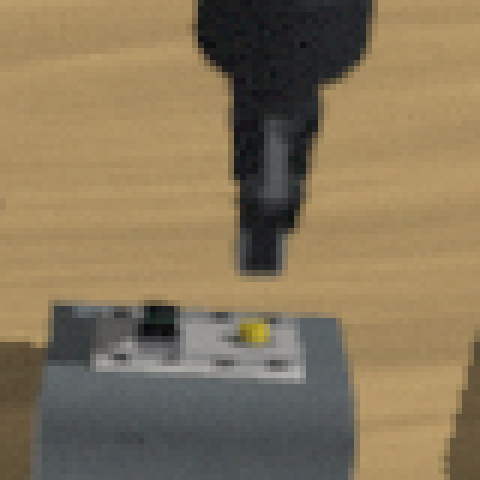

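Run:
```python
from h import *
W=cam('wrist');print(proj(W,[[0.6115,.2788,.0846],[0.5343,.2938,.0474],[.565,.266,.074]]))
K,d,M,p=W
for dz in(.01,.02,.03,.04): print(dz,proj((K,d,M,p+[0,0,dz]),[[0.6115,.2788,.0846],[0.5343,.2938,.0474],[.565,.266,.074]]).round(1).tolist())
```

```text
[[259.02673117 270.7710438 ]
 [373.62314732 244.67938382]
 [326.97480073 232.88641509]]
0.01 [[261.9, 262.9], [371.6, 239.0], [326.7, 226.9]]
0.02 [[264.6, 255.8], [369.7, 233.8], [326.5, 221.4]]
0.03 [[267.0, 249.2], [367.9, 228.9], [326.3, 216.4]]
0.04 [[269.3, 243.2], [366.3, 224.4], [326.1, 211.8]]
```

The pose agrees with the box, but both views put the shut fingertips about 25 mm behind the TCP. That means they're still roughly 35 mm above the button. I'll descend step by step and watch the force.

move_arm:
  steps:
    - {"delta_pos": [3, 0, 10], "spin": 0}
    - {"delta_pos": [3, 0, 18], "spin": 0}
    - {"delta_pos": [3, 0, 24], "spin": 0}
    - {"delta_pos": [3, 0, 24], "spin": 0}
    - {"delta_pos": [3, 0, 24], "spin": 0}

```text
time: 2.93
position: [0.5657, 0.2661, 0.0618]
orientation: [-0.304, -3.126, 0.002]
force: [0.9, 1.8, 0.2]
gripper_width: 0.0002
```

Run:
```python
from h import *
print(get_obs()['force'],get_obs()['position'])
w=snap('wrist','w4.png');s=snap('scene','s4.png')
a=cv2.resize(w[80:330,200:450],(500,500),interpolation=cv2.INTER_CUBIC)
b=cv2.resize(s[170:230,360:410],(250,300),interpolation=cv2.INTER_NEAREST)
c=np.zeros((500,750,3),np.uint8);c[:,:500]=a;c[:300,500:]=b;cv2.imwrite('pics/c4.png',c)
```

```text
[0.85539893 1.77132057 0.24447864] [0.56573093 0.26607807 0.06179906]
```

View pics/c4.png

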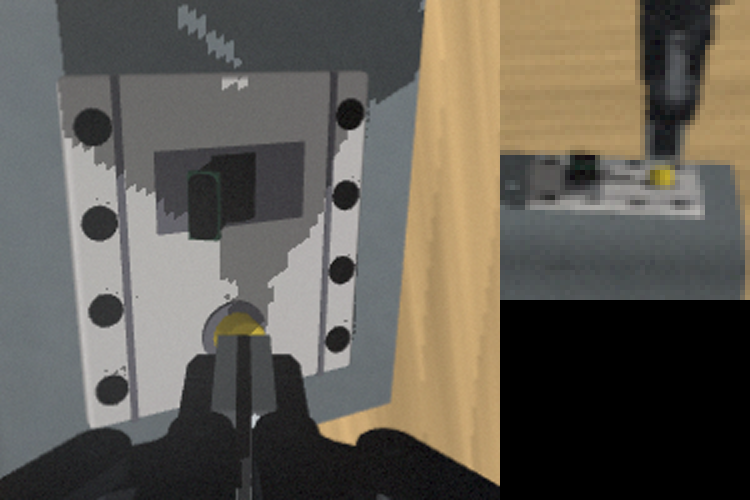

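move_arm:
  steps:
    - {"delta_pos": [0, 0, 6], "spin": 0}
    - {"delta_pos": [0, 0, 9], "spin": 0}
    - {"delta_pos": [-0.9, 0, 11], "spin": 0}
    - {"delta_pos": [-1.8, 0, 13], "spin": 0}
    - {"delta_pos": [-2.6, 0, 14.5], "spin": 0}
    - {"delta_pos": [-2.6, 0, 14.5], "spin": 0}
    - {"delta_pos": [-2.6, 0, 14.5], "spin": 0}

```text
time: 3.62
position: [0.5685, 0.2658, 0.0484]
orientation: [-0.304, -3.127, 0.0]
force: [-2.3, -0.9, 3.6]
gripper_width: 0.0002
```

```bash
cat > lev.py <<'E'
from h import *
import sys
W=cam('wrist');w=snap('wrist',sys.argv[1])
o=get_obs();print(o['position'],o['force'],o['moment'])
c=np.array([.5636,.2397,.066]);y=np.radians(-11.1);ex=np.array([np.cos(y),np.sin(y),0]);ey=np.array([-np.sin(y),np.cos(y),0]);ez=np.array([0,0,1])
a=np.radians(25);s=np.cos(a)*ex+np.sin(a)*ez;n=-np.sin(a)*ex+np.cos(a)*ez
pv=c-.018*ey-.004*n
for nm,sg in(('on',1),('off',-1)):
    t=pv+.029*(sg*np.sin(np.radians(38))*s+np.cos(np.radians(38))*n);q=proj(W,t)[0];print(nm,t.round(4),q.round(0))
    u,v=q.astype(int)
    if 4<v<396 and 4<u<636: print(' mean bgr',w[v-3:v+4,u-3:u+4].reshape(-1,3).mean(0).round(0))
E
python3 lev.py w5.png
```

```text
[0.56845867 0.26583871 0.04835681] [-2.48594518  0.85987573  2.10238955] [0.03502258 0.63531646 0.01227287]
on [0.5682 0.2205 0.0906] [300. 190.]
 mean bgr [71. 67. 68.]
off [0.5364 0.2267 0.0755] [371. 182.]
 mean bgr [33. 33. 33.]
```

move_arm:
  steps:
    - {"delta_pos": [3, 0, -8], "spin": 0}
    - {"delta_pos": [30, 0, -8], "spin": 0}
    - {"delta_pos": [50, -15, -8], "spin": 0}
    - {"delta_pos": [50, -44.5, -8], "spin": 0}
    - {"delta_pos": [50, -44.5, 5], "spin": 0}
    - {"delta_pos": [50, -44.5, 16.5], "spin": 0}
    - {"delta_pos": [50, -44.5, 16.5], "spin": 0}
    - {"delta_pos": [50, -44.5, 16.5], "spin": 0}

```text
time: 4.33
position: [0.5111, 0.2318, 0.0318]
orientation: [0.304, 3.127, -0.001]
force: [0.5, 0.2, 0.4]
gripper_width: 0.0002
```

```bash
python3 lev.py w6.png; python3 -c "
import cv2;im=cv2.imread('pics/w6.png');cv2.imwrite('pics/c6.png',cv2.resize(im[60:360,150:450],(600,600),interpolation=cv2.INTER_CUBIC))"
```

```text
[0.5115005  0.23218083 0.03221851] [-0.43998508  1.06796818 -0.36740867] [ 0.03852856 -0.00672343 -0.00259431]
on [0.5682 0.2205 0.0906] [183. 301.]
 mean bgr [141. 138. 139.]
off [0.5364 0.2267 0.0755] [265. 282.]
 mean bgr [37. 37. 37.]
```

View pics/c6.png

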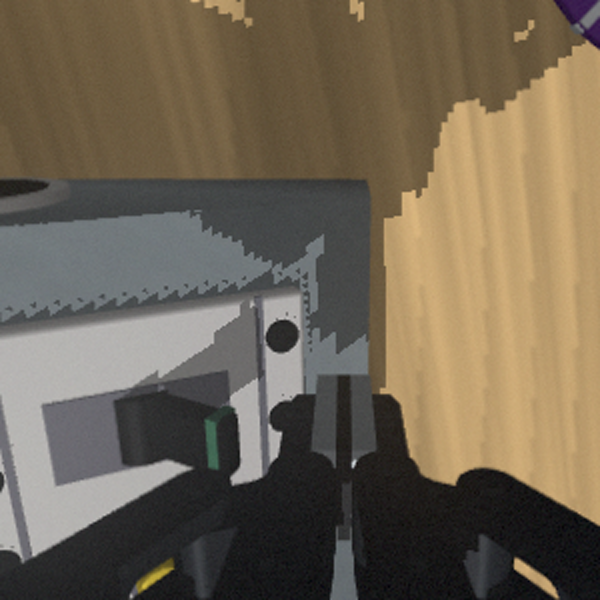

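The breaker has tripped: the green-tipped lever is dropped, at crop (228,440), with the fingertip just in front of it. I'll push it up the slope.

move_arm:
  steps:
    - {"delta_pos": [-5.4, 0, -2.5], "spin": 0}
    - {"delta_pos": [-10.9, 0, -5.1], "spin": 0}
    - {"delta_pos": [-16.3, 0, -7.6], "spin": 0}
    - {"delta_pos": [-21.7, 0, -10.1], "spin": 0}
    - {"delta_pos": [-26.3, 0, -12.3], "spin": 0}
    - {"delta_pos": [-30.8, 0, -14.4], "spin": 0}
    - {"delta_pos": [-34.4, 0, -16.1], "spin": 0}
    - {"delta_pos": [-34.4, 0, -16.1], "spin": 0}

```text
time: 5.05
position: [0.5449, 0.2264, 0.0498]
orientation: [0.302, 3.126, 0.003]
force: [-3.0, 0.5, 2.3]
gripper_width: -0.0
```

Contact is at about 3–4 N. I'll continue in small steps.

move_arm:
  steps:
    - {"delta_pos": [-1.8, 0, -0.8], "spin": 0}
    - {"delta_pos": [-3.6, 0, -1.7], "spin": 0}
    - {"delta_pos": [-5.4, 0, -2.5], "spin": 0}
    - {"delta_pos": [-5.4, 0, -2.5], "spin": 0}
    - {"delta_pos": [-5.4, 0, -2.5], "spin": 0}

```text
time: 5.47
position: [0.5504, 0.2239, 0.05]
orientation: [-0.305, -3.127, 0.0]
force: [-2.6, 1.5, 1.7]
gripper_width: -0.0002
```

```bash
python3 lev.py w7.png
```

```text
[0.5502868  0.22389842 0.05005593] [-2.02281719  0.8784268   1.30516703] [0.28213739 0.48027465 0.02998834]
on [0.5682 0.2205 0.0906] [283. 279.]
 mean bgr [52. 52. 50.]
off [0.5364 0.2267 0.0755] [347. 263.]
 mean bgr [46. 45. 46.]
```

move_arm:
  steps:
    - {"delta_pos": [-1.8, 0, -0.8], "spin": 0}
    - {"delta_pos": [-3.6, 0, -1.7], "spin": 0}
    - {"delta_pos": [-3.6, 0, -1.7], "spin": 0}
    - {"delta_pos": [-3.6, 0, -1.7], "spin": 0}

```text
time: 5.85
position: [0.5509, 0.2231, 0.0506]
orientation: [-0.305, -3.121, 0.003]
force: [-7.3, 3.1, -0.8]
gripper_width: -0.0003
```

move_arm:
  steps:
    - {"delta_pos": [-1.8, 0, -0.8], "spin": 0}
    - {"delta_pos": [-3.6, 0, -1.7], "spin": 0}
    - {"delta_pos": [-3.6, 0, -1.7], "spin": 0}
    - {"delta_pos": [-3.6, 0, -1.7], "spin": 0}

```text
time: 6.18
position: [0.551, 0.2224, 0.0509]
orientation: [-0.305, -3.115, 0.006]
force: [-14.0, 6.4, -1.6]
gripper_width: -0.0001
```

```bash
python3 lev.py w8.png
```

```text
[0.55101056 0.22235745 0.05094938] [-13.58432094   7.14827209  -0.76864931] [2.0336108  3.96870996 0.02069595]
on [0.5682 0.2205 0.0906] [286. 280.]
 mean bgr [47. 46. 46.]
off [0.5364 0.2267 0.0755] [349. 264.]
 mean bgr [71. 69. 70.]
```

move_arm:
  steps:
    - {"delta_pos": [12, 0, 4], "spin": 0}
    - {"delta_pos": [36, 0, 8], "spin": 0}
    - {"delta_pos": [45, 0, -20], "spin": 0}
    - {"delta_pos": [45, 10, -60], "spin": 0}
    - {"delta_pos": [30, 50, -95], "spin": 0}
    - {"delta_pos": [20, 90, -110], "spin": 0}
    - {"delta_pos": [20, 100, -110], "spin": 0}
    - {"delta_pos": [20, 100, -110], "spin": 0}

```text
time: 6.9
position: [0.5602, 0.3292, 0.1661]
orientation: [0.299, 3.121, 0.008]
force: [1.8, -0.3, -0.0]
gripper_width: 0.0002
```

```bash
python3 lev.py w9.png;python3 -c "
import cv2;im=cv2.imread('pics/w9.png');cv2.imwrite('pics/c9.png',cv2.resize(im[0:300,150:450],(600,600),interpolation=cv2.INTER_CUBIC))"
```

```text
[0.55818029 0.32683381 0.16425789] [ 0.336941    1.033857   -0.41507856] [-0.08290071  0.00470233  0.05146913]
on [0.5682 0.2205 0.0906] [283.  67.]
 mean bgr [57. 56. 55.]
off [0.5364 0.2267 0.0755] [326.  69.]
 mean bgr [145. 147. 150.]
```

Run:
```python
from h import *
im=cv2.imread('pics/w9.png').astype(int)
g=(im[...,1]>im[...,2]+6)&(im[...,1]>im[...,0]+4)
v,u=np.nonzero(g[40:110,250:370]);print(len(u),u.mean()+250 if len(u) else 0,v.mean()+40 if len(u) else 0)
G=im[40:104:3,256:364:3].sum(2)//3
for r in G: print(' '.join(f'{x:3d}' for x in r))
```

```text
35 287.1714285714286 69.34285714285714
 89  98 146 147 144 149 147 144 150 145 147  89  89  88  90 147 146 147 146 145 147 147 147 148 145  88 147 149 143  86  54  57  59  57  60  59
 69 102 148 147 146 146 146 147 146 146 147  89  90  89  91 146 146 146 148 148 148 149 150 148 150  91 146 113 136  87  62  60  58  57  57  58
103  92 147 147 145 146 146 148 147 147 147  91  91  91  90 146 147 146 149 148 147 148 144 146 150  90 112  30  25  88  60  62  60  58  58  59
148  86 148 146 147 146 144 146 148 147 147  91  90  91  88 147 146 146 147 147 146 142 148 146 146  93  30  35  31  45  61  59  61  60  57  58
147  84 146 147 146 147 145 144 146 144 146  91  94  90  91 103 148 146 147 147 147 146 147 147 147  77  75  25  32  59  76  59  62  61  57  59
146  87 145 148 145  89  95  89  91 103 118  83  90  91  89  93  92 147 147 146 145 148 148 149 147  75 146  53 101  96  72  59  60  57  59  95
147  86 148 148 147  95  88  85  82  41  40  47  44  39  48  53  84  85  86  85  84  86 104 148 147  77 147 149 147 142  75  72  98  97  99  97
146  87 147 147 144  95  83  81  84  41  42  37  35  
[... 1406 characters left out ...]
 149 148 145 149 149 147 149 149 147 150 147 148 148 148 149 146 148 150 146 146  84 149 146 148 110  96 102  97  97  96 100
145 126 119 148 147 147 150 148 147 149 150 149 147 151 145 147 149 148 149 148 148 150 149 148 147  84 148 148 148  99  97  98  96  95  95  97
148 131 109 148 147 147 148 147 149 147 149 147 148 151 147 147 148 148 148 149 148 146 148 147 147  82 148 147 148  93  96  96  98  97  96  95
147 148  97 149 148 149 145 147 147 146 148 147 147 147 147 146 146 148 148 149 152 146 148 146 149  81 149 147 149  91  95  96  99  95  94  96
143 147  91 150 148 148 149 147 149 147 147 148 151 148 150 149 149 149 148 150 146 148 149 149 149  88 142 125 120  90  96  95  97  98  98  99
```

The lever block fills the same part of its recess as at the start, with the green end at (287,69), so it's latched up. Next I'll look at the lid and grinder from above.

move_arm:
  steps:
    - {"delta_pos": [0, -20, -30], "spin": 4}
    - {"delta_pos": [0, -50, -60], "spin": 8.9}
    - {"delta_pos": [-5, -85, -90], "spin": 8.9}
    - {"delta_pos": [-10, -120, -110], "spin": 8.9}
    - {"delta_pos": [-15, -155, -130], "spin": 8.9}
    - {"delta_pos": [-20, -195, -136], "spin": 8.9}
    - {"delta_pos": [-25, -235, -136], "spin": 8.9}
    - {"delta_pos": [-25, -275, -136], "spin": 8.9}
  grip: 0

```text
time: 7.62
position: [0.5278, 0.0473, 0.2999]
orientation: [0.546, 3.093, 0.0]
force: [1.4, -0.2, -0.9]
gripper_width: 0.0855
```

Run:
```python
from h import *
o=get_obs();M=R.from_rotvec(o['orientation']).as_matrix()
print(o['position'],o['q'],(M.T@(np.array([.51,-.05,.30])-o['position'])*1000).round(1))
```

```text
[0.52777639 0.04730065 0.29987115] [ 3.96084798e-01  1.66691179e-01 -5.87536810e-02  5.78595026e-04
 -1.34445866e+00 -7.45962153e-01] [-16.6 -97.5  -0.1]
```

move_arm:
  steps:
    - {"delta_pos": [-6, -35, 0], "spin": 0}
    - {"delta_pos": [-12, -70, 0], "spin": 0}
    - {"delta_pos": [-17, -97, 0], "spin": 0}
    - {"delta_pos": [-17, -97, 0], "spin": 0}
    - {"delta_pos": [-17, -97, 0], "spin": 0}

```text
time: 8.03
position: [0.51, -0.049, 0.2992]
orientation: [-0.551, -3.092, 0.001]
force: [0.1, 0.8, 0.2]
gripper_width: 0.0851
```

Run:
```python
from h import *
im=snap('wrist','g1.png');W=cam('wrist');o=get_obs();print(o['position'],o['orientation'])
h=cv2.cvtColor(im,cv2.COLOR_BGR2HSV)
m=cv2.inRange(h,(105,120,50),(125,255,255));ct=max(cv2.findContours(m,0,1)[0],key=cv2.contourArea)
e=cv2.fitEllipse(cv2.convexHull(ct));print(e,onz(W,e[0],.022))
q=proj(W,[[.548,-.177,.115]])[0];print(q,proj(W,[[.4716,-.0295,.022]]))
u,v=q.astype(int);x0,x1,y0,y1=max(u-80,0),u+80,max(v-80,0),v+80
lu,lv=map(int,e[0])
a=cv2.resize(im[y0:y1,x0:x1],None,fx=3,fy=3,interpolation=cv2.INTER_CUBIC);b=cv2.resize(im[lv-40:lv+40,lu-40:lu+40],(300,300),interpolation=cv2.INTER_CUBIC)
c=np.zeros((max(a.shape[0],300),a.shape[1]+300,3),np.uint8);c[:a.shape[0],:a.shape[1]]=a;c[:300,a.shape[1]:]=b
print(x0,y0,c.shape,lu-40,lv-40);cv2.imwrite('pics/g1c.png',c)
```

```text
[ 0.51038207 -0.04794528  0.29919649] [-5.48550372e-01 -3.09265202e+00  4.46351152e-04]
((350.47015380859375, 162.7750701904297), (65.39868927001953, 67.22308349609375), 51.272789001464844) [[ 0.47131017 -0.02953771  0.022     ]]
[246.919885    75.96233155] [[350.29154394 162.86586657]]
166 0 (465, 780, 3) 310 122
```

View pics/g1c.png

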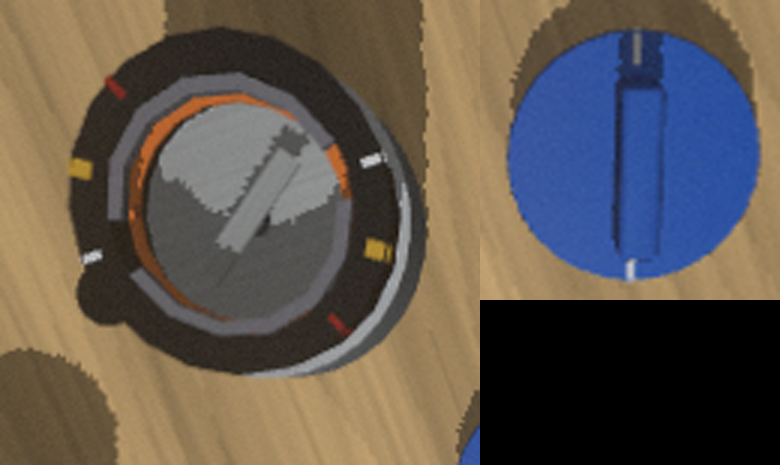

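The marks are clear: white at (372,160) and (92,257), yellow at (379,250) and (81,168), and the lid pins at (638,48) and (630,270).

Run:
```python
from h import *
W=cam('wrist');o=get_obs();M=R.from_rotvec(o['orientation']).as_matrix()
f=lambda c:np.array(c,float)/3+[166,0]-.33
g=lambda c:(np.array(c,float)-[480,0])/3.75+[310,122]-.4
A=lambda P:np.degrees(np.arctan2(*(P[0]-P[1])[[1,0]]))
cs=[]
for nm,c in(('white',[(372,160),(92,257)]),('yel',[(379,250),(81,168)]),('red',[(340,323),(114,88)])):
    P=onz(W,f(c),.115);print(nm,P.mean(0).round(4),np.linalg.norm(P[0]-P[1]).round(4),A(P).round(1));cs.append(P.mean(0))
im=cv2.imread('pics/g1.png')
P=onz(W,g([(638,48),(630,270)]),.022);print('lid',P.mean(0).round(4),np.linalg.norm(P[0]-P[1]).round(4),A(P).round(1))
print('jaw angle',np.degrees(np.arctan2(M[1,0],M[0,0])))
t=np.array([.4713,-.0295,.13]);print('delta lid',(M.T@(t-o['position'])*1000).round(1))
# orange/mouth: outer collar outline ellipse
h=cv2.cvtColor(im,cv2.COLOR_BGR2HSV);v=h[...,2];m=((v<62)).astype(np.uint8)*255;m[:,:180]=0;m[125:]=0;m[:,310:]=0
m=cv2.morphologyEx(m,cv2.MORPH_OPEN,np.ones((3,3)));ct=max(cv2.findContours(m,0,1)[0],key=cv2.contourArea);e=cv2.fitEllipse(cv2.convexHull(ct));print(e,onz(W,e[0],.115))
```

```text
white [ 0.55   -0.1848  0.115 ] 0.1073 177.0
yel [ 0.5495 -0.1846  0.115 ] 0.1083 144.9
red [ 0.5497 -0.1848  0.115 ] 0.1086 113.6
lid [ 0.4721 -0.0265  0.022 ] 0.0883 -110.5
jaw angle 159.8838565086074
delta lid [ 42.9   3.9 169.2]
((241.76141357421875, 67.8348159790039), (111.72714233398438, 115.73081970214844), 165.4305877685547) [[ 0.54984912 -0.18635962  0.115     ]]
```

move_arm:
  steps:
    - {"delta_pos": [15, 0, 35], "spin": 0.4}
    - {"delta_pos": [30, 2, 75], "spin": 0.4}
    - {"delta_pos": [43, 4, 115], "spin": 0.4}
    - {"delta_pos": [43, 4, 155], "spin": 0.4}
    - {"delta_pos": [43, 4, 190], "spin": 0.4}
    - {"delta_pos": [43, 4, 215], "spin": 0.4}
    - {"delta_pos": [43, 4, 215], "spin": 0.4}
    - {"delta_pos": [43, 4, 215], "spin": 0.4}
  grip: 0.5

```text
time: 8.75
position: [0.4717, -0.028, 0.084]
orientation: [-0.553, -3.09, 0.003]
force: [0.3, -0.2, 1.2]
gripper_width: 0.0428
```

Run:
```python
from h import *
im=snap('wrist','l1.png');W=cam('wrist');o=get_obs();M=R.from_rotvec(o['orientation']).as_matrix();print(o['position'],o['gripper_width'])
h=cv2.cvtColor(im,cv2.COLOR_BGR2HSV)
m=cv2.inRange(h,(105,120,40),(125,255,255));ct=max(cv2.findContours(m,0,1)[0],key=cv2.contourArea)
print(cv2.boundingRect(ct))
# flange outer circle: use contour points on far/top side, ray to z=.022 and fit circle r=50
P=onz(W,ct.reshape(-1,2),.022)[:,:2]
from scipy.optimize import least_squares
uv=ct.reshape(-1,2);k=uv[:,1]<245
r=least_squares(lambda c:np.hypot(*(P[k]-c).T)-.05,[.472,-.03],loss='soft_l1',f_scale=.001);print(r.x,np.abs(r.fun).mean(),k.sum())
r3=least_squares(lambda c:np.hypot(*(P[k]-c[:2]).T)-c[2],[.472,-.03,.05],loss='soft_l1',f_scale=.001);print(r3.x)
d=M.T@(np.r_[r.x,.05]-o['position'])*1000;print('delta',d.round(1))
# bar edges: print tip position of fingers for reference
for z in(-.02,-.03,-.04):print(z,proj(W,[o['position']+M@[x,-.011,z] for x in(-.021,.021)]).round(0).tolist())
cv2.imwrite('pics/l1c.png',im[100:400,170:470])
v=im.max(2);print([int(x) for x in v[200:300:4,321-60]]);
print('row scan', [int(x) for x in im[190,300:345,0]])
```

```text
[ 0.47310704 -0.02779279  0.08546575] 0.042341932120291276
(260, 145, 123, 118)
[ 0.47328033 -0.02712883] 0.0014729560598013875 285
[ 0.47301716 -0.0279711   0.04911792]
delta [ 0.1  0.7 35.5]
-0.02 [[281.0, 240.0], [360.0, 240.0]]
-0.03 [[279.0, 248.0], [362.0, 248.0]]
-0.04 [[276.0, 258.0], [365.0, 258.0]]
[168, 167, 165, 164, 161, 141, 177, 173, 171, 169, 174, 174, 178, 176, 181, 67, 75, 71, 73, 72, 71, 69, 83, 83, 73]
row scan [168, 166, 167, 167, 167, 170, 168, 167, 169, 165, 101, 140, 148, 154, 167, 166, 164, 166, 166, 166, 165, 169, 166, 167, 166, 165, 164, 169, 165, 158, 147, 136, 104, 87, 101, 167, 170, 171, 168, 170, 169, 168, 166, 168, 167]
```

move_arm:
  steps:
    - {"delta_pos": [0, 0.5, 30], "spin": 0}
    - {"delta_pos": [0, 0.5, 55], "spin": 0}
    - {"delta_pos": [0, 0.5, 68], "spin": 0}
    - {"delta_pos": [0, 0.5, 76], "spin": 0}
    - {"delta_pos": [0, 0.5, 81], "spin": 0}
    - {"delta_pos": [0, 0.5, 81], "spin": 0}

```text
time: 9.3
position: [0.4733, -0.0276, 0.0043]
orientation: [0.555, 3.091, 0.001]
force: [-1.0, -1.6, 0.8]
gripper_width: 0.0427
```

move_arm:
  steps:
    - {"delta_pos": [0, 0, 0], "spin": 0}
    - {"delta_pos": [0, 0, 0], "spin": 0}
    - {"delta_pos": [0, 0, 0], "spin": 0}
    - {"delta_pos": [0, 0, 0], "spin": 0}
  grip: 1
  squeeze: 50

```text
time: 9.63
position: [0.4735, -0.0276, 0.005]
orientation: [0.555, 3.089, 0.002]
force: [-0.4, 0.6, 6.6]
gripper_width: 0.0153
```

move_arm:
  steps:
    - {"delta_pos": [0, 0, -10], "spin": 0}
    - {"delta_pos": [0, 0, -40], "spin": 0}
    - {"delta_pos": [0, 0, -75], "spin": 6}
    - {"delta_pos": [0, 0, -110], "spin": 13}
    - {"delta_pos": [0, 0, -135], "spin": 20}
    - {"delta_pos": [0, 0, -135], "spin": 27}
    - {"delta_pos": [0, 0, -135], "spin": 34}
    - {"delta_pos": [0, 0, -135], "spin": 40}

```text
time: 10.3
position: [0.472, -0.0279, 0.1393]
orientation: [1.588, 2.71, 0.002]
force: [0.3, 0.8, -0.9]
gripper_width: 0.015
```

```bash
cat > lid.py <<'E'
from h import *
import sys
from scipy.optimize import least_squares
im=snap('wrist',sys.argv[1]);W=cam('wrist');o=get_obs();M=R.from_rotvec(o['orientation']).as_matrix();p=o['position']
print(p,'jaw',np.degrees(np.arctan2(M[1,0],M[0,0])).round(2),o['gripper_width'],o['force'],o['q'].round(2))
h=cv2.cvtColor(im,cv2.COLOR_BGR2HSV);m=cv2.inRange(h,(105,120,40),(125,255,255));ct=max(cv2.findContours(m,0,1)[0],key=cv2.contourArea)
uv=ct.reshape(-1,2);k=uv[:,1]<235
P=(onz(W,uv,p[2]+.017)-p)@M
r=least_squares(lambda c:np.hypot(*(P[k,:2]-c[:2]).T)-c[2],[0,0,.05],loss='soft_l1',f_scale=.001);print('lid in tool',r.x,np.abs(r.fun).mean())
print('delta to socket',(M.T@(np.array([.5498,-.1848,p[2]])-p)*1000).round(1))
E
python3 lid.py l2.png
```

```text
[ 0.47176088 -0.02795783  0.13893881] jaw 119.09 0.015006331627308767 [-0.34004435  0.58553922 -1.52917552] [ 0.29  0.19 -0.45 -0.   -0.93 -1.35]
lid in tool [ 0.00132859 -0.00111075  0.0487624 ] 0.0016377561448847398
delta to socket [-1.75e+02 -8.10e+00 -1.00e-01]
```

move_arm:
  steps:
    - {"delta_pos": [-35, -2, -5], "spin": 6}
    - {"delta_pos": [-70, -4, -5], "spin": 13}
    - {"delta_pos": [-105, -6, -5], "spin": 20}
    - {"delta_pos": [-140, -7, -5], "spin": 26}
    - {"delta_pos": [-165, -8, -5], "spin": 32}
    - {"delta_pos": [-175, -8.1, -5], "spin": 32}
    - {"delta_pos": [-175, -8.1, -5], "spin": 32}
    - {"delta_pos": [-175, -8.1, -5], "spin": 32}

```text
time: 11.02
position: [0.5509, -0.184, 0.1429]
orientation: [-2.265, -2.175, 0.001]
force: [0.4, 0.6, -1.3]
gripper_width: 0.0148
```

```bash
python3 lid.py l3.png
python3 - <<'E'
from h import *
W=cam('wrist')
a=np.radians(177.1);P=[[.5498+r*np.cos(a+k*np.pi-t),-.1848+r*np.sin(a+k*np.pi-t),.115] for t in(0,np.radians(32)) for k in(0,1) for r in(.0545,)]
print(proj(W,P).round(1))
im=cv2.imread('pics/l3.png');cv2.imwrite('pics/l3c.png',cv2.resize(im[40:290,180:460],None,fx=2.3,fy=2.3,interpolation=cv2.INTER_CUBIC))
E
```

```text
[ 0.55078054 -0.18343175  0.14319243] jaw 87.71 0.01499064787144112 [-0.5651135  -0.44740517 -1.72678674] [-0.04  0.36 -0.19 -0.   -1.02 -1.57]
lid in tool [-0.00024175 -0.00232613  0.04893683] 0.001728101960422884
delta to socket [-1.4 -0.9  0. ]
[[320.8 144. ]
 [319.4 290.9]
 [365.4 157.4]
 [280.5 280.9]]
```

View pics/l3c.png

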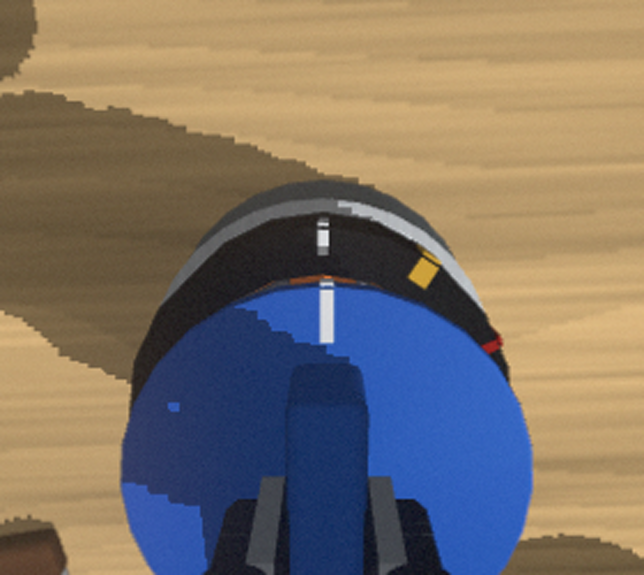

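Run:
```python
from h import *
W=cam('wrist');o=get_obs();M=R.from_rotvec(o['orientation']).as_matrix();print(o['position'])
for z in(-.014,-.017,-.02):
  for y in(-.048,-.05,-.052): print(z,y,proj(W,o['position']+M@[0,y,z])[0].round(1))
im=cv2.imread('pics/l3.png').astype(int)
for v in range(130,196,2): print(v,im[v,317:326].mean(0).round().tolist())
```

```text
[ 0.55078054 -0.18343175  0.14319243]
-0.014 -0.048 [322.3 169.2]
-0.014 -0.05 [322.3 165.3]
-0.014 -0.052 [322.3 161.5]
-0.017 -0.048 [322.3 170.4]
-0.017 -0.05 [322.3 166.5]
-0.017 -0.052 [322.3 162.6]
-0.02 -0.048 [322.3 171.7]
-0.02 -0.05 [322.3 167.7]
-0.02 -0.052 [322.3 163.7]
130 [104.0, 104.0, 104.0]
132 [65.0, 67.0, 68.0]
134 [44.0, 46.0, 51.0]
136 [77.0, 78.0, 80.0]
138 [67.0, 68.0, 70.0]
140 [133.0, 132.0, 132.0]
142 [136.0, 135.0, 136.0]
144 [137.0, 136.0, 136.0]
146 [137.0, 135.0, 136.0]
148 [81.0, 79.0, 80.0]
150 [80.0, 79.0, 79.0]
152 [35.0, 33.0, 35.0]
154 [35.0, 33.0, 35.0]
156 [38.0, 34.0, 36.0]
158 [35.0, 30.0, 33.0]
160 [45.0, 80.0, 145.0]
162 [104.0, 102.0, 107.0]
164 [153.0, 108.0, 86.0]
166 [204.0, 174.0, 160.0]
168 [206.0, 176.0, 161.0]
170 [207.0, 176.0, 162.0]
172 [206.0, 175.0, 160.0]
174 [207.0, 175.0, 161.0]
176 [207.0, 175.0, 161.0]
178 [206.0, 174.0, 160.0]
180 [205.0, 174.0, 158.0]
182 [205.0, 173.0, 158.0]
184 [205.0, 174.0, 158.0]
186 [205.0, 174.0, 158.0]
188 [205.0, 173.0, 157.0]
190 [138.0, 71.0, 38.0]
192 [138.0, 70.0, 37.0]
194 [112.0, 58.0, 31.0]
```

move_arm:
  steps:
    - {"delta_pos": [-1.4, 0.1, 8], "spin": 0.6}
    - {"delta_pos": [-1.4, 0.1, 16], "spin": 0.6}
    - {"delta_pos": [-1.4, 0.1, 20], "spin": 0.6}
    - {"delta_pos": [-1.4, 0.1, 24], "spin": 0.6}
    - {"delta_pos": [-1.4, 0.1, 28], "spin": 0.6}
    - {"delta_pos": [-1.4, 0.1, 28], "spin": 0.6}

```text
time: 11.57
position: [0.551, -0.1851, 0.1146]
orientation: [-2.277, -2.162, 0.002]
force: [-0.2, -0.7, -1.6]
gripper_width: 0.0149
```

The plug is entering with no force. I'll continue down to the rim.

move_arm:
  steps:
    - {"delta_pos": [0, 0, 3], "spin": 0}
    - {"delta_pos": [0, 0, 6], "spin": 0}
    - {"delta_pos": [0, 0, 9], "spin": 0}
    - {"delta_pos": [0, 0, 11], "spin": 0}
    - {"delta_pos": [0, 0, 11], "spin": 0}
    - {"delta_pos": [0, 0, 11], "spin": 0}

```text
time: 12.07
position: [0.5517, -0.1855, 0.1046]
orientation: [-2.279, -2.162, 0.0]
force: [-0.9, 0.7, -0.8]
gripper_width: 0.015
```

```bash
python3 lid.py l4.png; python3 -c "
from h import *
o=get_obs();print(o['moment'],o['force'])"
```

```text
[ 0.55174709 -0.18553756  0.10469772] jaw 87.0 0.014748389542761548 [-0.25717354  1.02846296 -0.25254578] [-0.05  0.4  -0.24  0.   -0.93 -1.58]
lid in tool [-0.00023169 -0.0018167   0.04944706] 0.0017009574105986526
delta to socket [ 0.6 -2.  -0. ]
[-0.03503633  0.00173591 -0.01327892] [-0.25717354  1.02846296 -0.25254578]
```

move_arm:
  steps:
    - {"delta_pos": [0, 0, 1], "spin": 0}
    - {"delta_pos": [0, 0, 2], "spin": 0}
    - {"delta_pos": [0, 0, 3], "spin": 0}
    - {"delta_pos": [0, 0, 3], "spin": 0}

```text
time: 12.45
position: [0.5519, -0.1856, 0.104]
orientation: [2.277, 2.162, 0.0]
force: [-4.0, 2.4, 9.0]
gripper_width: 0.0148
```

Seated: z is 0.104 with 9 N of support. Now the twist.

move_arm:
  steps:
    - {"delta_pos": [0.3, -0.6, -0.5], "spin": 4}
    - {"delta_pos": [0.3, -0.6, -0.5], "spin": 9}
    - {"delta_pos": [0.3, -0.6, -0.5], "spin": 14}
    - {"delta_pos": [0.3, -0.6, -0.5], "spin": 19}
    - {"delta_pos": [0.3, -0.6, -0.5], "spin": 22}
    - {"delta_pos": [0.3, -0.6, -0.5], "spin": 22}
    - {"delta_pos": [0.3, -0.6, -0.5], "spin": 22}

```text
time: 13.03
position: [0.5524, -0.1859, 0.1041]
orientation: [2.646, 1.688, 0.003]
force: [-0.4, -0.5, 5.4]
gripper_width: 0.0147
```

```bash
python3 lid.py l5.png; python3 -c "
from h import *
o=get_obs();print(o['moment'],o['force'])"
```

```text
[ 0.55238617 -0.18589284  0.10405555] jaw 65.07 0.014963710912831552 [-0.32372762 -1.03470691  5.95805087] [-0.05  0.4  -0.24  0.   -0.92 -1.96]
lid in tool [-0.00051769 -0.0027545   0.0489526 ] 0.00016200564839361672
delta to socket [-0.1 -2.8 -0. ]
[-0.27295015  0.30841356 -0.16356234] [-0.32372762 -1.03470691  5.95805087]
```

move_arm:
  steps:
    - {"delta_pos": [0, 0, 0], "spin": 4}
    - {"delta_pos": [0, 0, 0], "spin": 8}
    - {"delta_pos": [0, 0, 0], "spin": 10}
    - {"delta_pos": [0, 0, 0], "spin": 10}
    - {"delta_pos": [0, 0, 0], "spin": 10}
    - {"delta_pos": [0, 0, 0], "spin": 10}
  squeeze: 50

```text
time: 13.58
position: [0.5523, -0.1861, 0.1041]
orientation: [2.783, 1.451, 0.003]
force: [-0.2, -1.6, 5.6]
gripper_width: 0.015
```

```bash
python3 lid.py l6.png
python3 - <<'E'
from h import *
o=get_obs();print(o['time'],o['moment'],o['force']);M=R.from_rotvec(o['orientation']).as_matrix();p=o['position'];W=cam('wrist')
im=cv2.imread('pics/l6.png');h=cv2.cvtColor(im,cv2.COLOR_BGR2HSV)
for nm,lo,hi,z in(('white',(0,0,140),(179,70,255),.118),('yellow',(18,120,110),(34,255,255),.115),('red',(0,140,80),(8,255,255),.115)):
    k,_,st,ce=cv2.connectedComponentsWithStats(cv2.inRange(h,lo,hi))
    for i in range(1,k):
        if st[i,4]>15:
            q=onz(W,ce[i],z)[0]; d=q-[.552,-.186,z]
            if .03<np.hypot(d[0],d[1])<.062: print(nm,ce[i].round(1),st[i,4],'angle',np.degrees(np.arctan2(d[1],d[0])).round(1),'r',np.hypot(d[0],d[1]).round(4))
E
python3 - <<'E'
import sys; sys.path.insert(0,'.')
E
python3 lev.py l7.png | head -1
python3 - <<'E'
from h import *
S=cam('scene');s=snap('scene','s9.png').astype(int);s0=cv2.imread('pics/scene0.png').astype(int)
d=np.abs(s-s0).sum(2)
print('box region diff',d[195:215,362:405].mean(),d[195:215,362:405].max(),'mug',d[238:285,265:305].mean(),'tools',d[255:325,135:260].mean())
E
```

```text
[ 0.55233368 -0.18608588  0.10403004] jaw 55.08 0.014896332123931075 [-0.68035395 -1.34121569  6.20524522] [-0.05  0.4  -0.24  0.   -0.92 -2.14]
lid in tool [-0.00061859 -0.00135968  0.0496228 ] 0.0016801703675100189
delta to socket [-0.4 -2.8 -0. ]
13.6333 [-0.44171349  0.30849046 -0.04359984] [-0.68035395 -1.34121569  6.20524522]
white [345.2 143.1] 881 angle 134.6 r 0.0617
white [265.8 167.3] 66 angle 176.1 r 0.0565
white [321.5 177. ] 138 angle 145.8 r 0.0433
yellow [320.2 142.1] 30 angle 146.3 r 0.0608
yellow [320.5 152.5] 167 angle 146.2 r 0.0555
red [374.4 168. ] 76 angle 115.4 r 0.0546
[ 0.55231397 -0.18608936  0.10401587] [-0.76494487 -1.9893817   5.89820289] [-0.53940458  0.34857022 -0.10526424]
box region diff 5.496511627906977 31 mug 5.288297872340426 tools 5.541371428571429
```

The lid's white line is at 145.8° and the yellow mark at 146.2°, so it's on the pulse mark. In the scene picture the box, mug and tool areas match the start apart from image noise. Handing in.

```bash
python3 -c "
from plant import *
print(close_job())"
```

```text
the job is handed in; nothing more can be done
None
```

The job is handed in after about 14 s of robot time. I tripped the breaker with the test button and lifted the lever back until it latched. Then I set the blue lid in the collar and turned it to the yellow pulse mark, where the gripper still holds it at 50 N.

**Last checks:**
- **Lid turn:** its white line reads 145.8° and the yellow mark 146.2°. The gripper turned about 32° from straight in.
- **Lid seat:** TCP height is 0.104 m, as expected when seated, with about 6 N pushing up on it.
- **Lever:** after lifting, it filled the same part of its recess as at the start. The box area in the final scene picture matches the starting one.
- **Mug and tools:** their areas in the final scene picture match the start, apart from image noise.

**What disagreed:**
- **Fingertip length:** the shut fingertips were about 25 mm behind the reported TCP, not 14 mm ahead. My first button press therefore missed in the air, and I corrected it from the images and by contact.
- **Collar centre:** my camera estimate was about 3 mm off from where the lid actually settled, but it went in without force.
- **Spring moment:** the wrist moment reading was too noisy to confirm the ring's push-back, so the lid's turn rests on the marks and the gripper angle.

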